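# Load a teak sample tile under the hold-down clip of a carving board

### The arm

A 6-joint arm with a two-finger parallel gripper is mounted at the origin on the work surface. World frame = base frame: x ahead of the robot, y to its left, z up, the work surface at z = 0. Lengths are in mm, angles in rad, forces in N, time in s.
With the tool pointing down it reaches from about 375 to 925 mm from the base axis. Payload 5.7 kg.
Tool frame: the origin (TCP) lies between the finger pads; the fingertips stand 11 mm ahead of it and the grasp point (between the pads) lies 8 mm behind it (env.nose_length is the distance from the TCP to the fingertips, in mm); z points along the fingers, y is the line along which they close (so a half turn about z gives the same grasp; the last joint's range is limited). The gripper opens to 85 mm and grips with 20 to 120 N. Pads are 22 mm wide; open, the fingers measure 114 mm over their backs; the gripper's body (76 mm by 85 mm) begins 54 mm behind the grasp point. The pads swing forward as they close: fully open they stand 13 mm farther back than shut.
Start: joints at [1.061, 0.359, 1.51, -0, 1.272, -0.115], TCP at [230.765, 553.816, 242.267] pointing down, gripper open.
Joint ranges: [-2.97, 2.97], [-1.01, 2.36], [0.21, 2.38], [-0.96, 4.11], [0.2, 2.71], [-2.98, 2.98]. Speed limits (rad/s): [2.39, 2.39, 3.14, 3.14, 3.14, 3.14].

### API

Orientations are given as a 3x3 rotation matrix whose columns are the frame's x, y, z axes.
In Python, from bench import env gives the robot as it stands. The module is installed in compiled form; this text tells all that it offers.
- The arm moves only by the tool send_rows, never from a script. Its argument "series" is a list of rows, each an object of numbers: "x", "y", "z": the shift along the world's x, y, z in mm; "yaw": the turn about the world's z in rad; "fingers": the finger opening in mm, from 0 to 85.4. In form: [{"x": .., "y": .., "z": .., "yaw": .., "fingers": ..}, ...]. A call has 1 to 10 rows; each row is the pose to reach, as a shift and turn from the pose commanded when the call began; what a row does not reach only later rows make up. A row lasts 1/12 s, in which the tool goes at most 41.7 mm and 7.16 degrees, less where a joint would pass 70% of its speed; a pose out of reach is approached as far as the arm can. A call with a gripper value outside its range is refused whole. The fingers move at their own pace and stop on an object; "force" is the grip in N (left out, the last holds). Time passes only in rows, so rows that repeat a pose let the fingers close. It gives the time, the measured TCP pose, the force, the opening and the grip force at its end, in the units of the state.
- env.state(): the state, without advancing time (a new reading comes with each control period).
- env.grab_frame(name): name is "side" or "top"; returns (picture, depth): 480x640x3 uint8, blue, green, red; 480x640 float32, mm along the optical axis (not along the pixel's ray), 0 where there is no reading.
- env.camera_params(name): a dict with "vertical_fov" (degrees; the focal length in pixels is half the picture's height over the tangent of half this angle, whatever the lens; pixels are square), "cx", "cy" (the principal point, pixels), "extrinsics" (4x4, takes a point from camera to world coordinates). Camera axes: x right, y up, looking along -z (the intrinsics and any distortion apply to the point x, -y, -z); pixel columns grow to the right and rows downward; lengths in mm; the calibration is good to about 2 mm. A picture is of the moment at which its call begins. camera_params takes no time and is no camera call.
- env.sign_off(): hands the job in; it is judged then, once.
The state is a dict: "clock": time; "qpos": joint angles; "qvel": joint speeds; "joint_efforts": joint torques, N m; "tcp_pos": TCP position; "tcp_rot": TCP orientation; "ft_force": force on the tool from outside, world axes, zero at the start; "moment": the same for the moment, N m; "finger_gap": finger opening in mm; "finger_force": force on a finger pad.
Only numpy, scipy, OpenCV 4.12 (cv2) and the standard library are available. Lean on these libraries where they do the work, as an engineer would, in place of code of your own. Each camera call takes 0.05 s, during which the arm holds its last target. There are 200 camera calls.

### The job

Load the teak tile into the carving board: with one fingertip press down the long thumb bar of the board's spring clip so that its jaw lifts, and keep it down while the other fingertip pushes the tile along the channel and beneath the jaw until it is fully home against the end stop. Then let the clip up so that its jaw holds the tile, and move clear. Only slide the tile, never lift it, and leave the other things on the bench where they are.

Things in the scene. Friction and masses are not known exactly. Their poses are not given: they have to be found in the camera images.
- board: Light wooden carving board fixed to the bench. Origin on the bench surface under its channel's centre line, level with the jaw's entry end; x along the channel toward the end stop, y toward the clip. Spans x -100 to +60, y -42 to +80 mm. Channel floor 20 mm above the bench, 50 mm wide (y -25 to +25), open at the -x end, between rails that stand 6 mm above the floor.
- tile: Loose flat teak tile with a carved flower, 50 mm along the channel (x), 46 mm wide (y), 10 mm thick, about 40 g. Starts flat on the channel's floor, short of the jaw, with 2 mm play to each rail. Origin at the centre of its underside; axes like the board's. Fully home, its leading edge is on the end stop: origin at board x = +15 mm.
- clip (a joint): Spring clip's angle, rad. 0: at rest, jaw 1 mm above the empty floor, blocking the tile. 0.62: thumb bar pressed to its hard stop, jaw 15 mm above the floor. The tile passes from 0.43 up; closed on the tile it reads 0.39. Turns about an axis along x at board y +32, z +32 mm (10 mm barrel, x -73 to +39). At mid bar 3 N starts it, 8 N reaches the stop; it closes again when let go.
- print_block: Bystander: dark carved printing block 80 x 60 x 30 mm with a round knob on top (60 mm high in all), loose. Origin at the centre of its underside.
- striker: Bystander: wooden striking baton lying on the bench, 220 mm long (handle to -x, its x from -100 to +120 mm), 38 mm wide, 30 mm high, loose. Origin on the bench under its centre line.
- chisel: Bystander: carving chisel lying on the bench, 160 mm long (its x from -88 to +73 mm), 12 mm high, loose. Origin on its underside at the ferrule.
- tin: Bystander: open metal tin, 66 mm across, 70 mm high, standing upright, loose. Origin at the centre of its underside.
- stop_face (a point): Middle of the end stop's face at the +x end of the channel, at the floor (board x +40, y 0, z 20 mm). The stop is a wooden bar across the channel, 10 mm above its floor.
- thumb_bar (a point): The clip's steel thumb bar, 106 mm long (board x -70 to +36), 26 mm wide, 2.5 mm thick, outside the barrel. At rest it slopes up outwards at 0.62 rad (outer edge 48 mm above the bench). Pressed to its stop it is level: upper face 24 mm above the bench, 4 mm above the channel floor, board y +44 to +70 mm. A fingertip can slide along it. Point: middle of its upper face.
- jaw (a point): The clip's jaw: a narrow steel plate with a rounded lip, 36 mm long (board x 0 to +36 mm), which reaches from the barrel over the channel's edge to board y = +10 mm. Point: middle of the lip's underside, 21 mm above the bench at rest.
Not all that is in view belongs to the job. There is more than one size of the board; the job needs the larger. There is more than one size of the tile; the one meant has the size given above.

How it is judged (in metres and radians):
On the way, in this order (a step that is already met when the one before it is completed fails the run):
1. a fingertip holds the thumb bar down, the jaw lifted, before the tile is beneath the jaw (contact force between the fingers and clip above 0.5 N and value of joint clip above 0.4 rad and x of tile in the frame of board below -0.022 m), for 0.1 s.
2. with the bar still held down, the tile has been pushed home against the end stop (within 3 mm) (contact force between the fingers and clip above 0.5 N and value of joint clip above 0.4 rad and x of tile in the frame of board above 0.012 m), for 0.1 s.
At the end, for the whole second after the job is handed in: The tile lies flat and at rest in the channel, its leading edge within 3 mm of the end stop, the clip is let up and its jaw presses on the tile (more than 2 N, clip angle 0.33 to 0.45 rad), and the bystanders are within 15 mm of where they were (x of tile in the frame of board between 0.012 and 0.018 m and y of tile in the frame of board between -0.004 and 0.004 m and z of tile in the frame of board between 0.018 and 0.022 m and angle between the x axis of tile and the x axis of board, either way round below 0.1 rad and angle between tile's own z axis and vertical below 0.05 rad and value of joint clip between 0.33 and 0.45 rad and contact force between clip and tile above 2 N and linear speed of tile below 0.01 m/s and distance of each of print_block, striker, chisel, tin from where it was at the start of the episode below 0.015 m); the robot touches nothing.
It fails at once if the tile is lifted (more than 6 mm off the channel's floor) or tipped (z of tile in the frame of board above 0.026 m or angle between tile's own z axis and vertical above 0.2 rad).
It fails at once if the clip is let up (or the tile forced in) while the tile is only part of the way beneath the jaw (x of tile in the frame of board between -0.015 and 0.009 m and value of joint clip below 0.33 rad).
It fails at once if a bystander is moved more than 15 mm (distance of any of print_block, striker, chisel, tin from where it was at the start of the episode above 0.015 m).
It also fails if it takes over 48 s, if anything falls off the work surface, if the arm or the gripper's body presses on something with over 40 N, if the wrist force passes 120 N, or if a joint passes its speed limit or range.

## Working session

There is one attempt and no reset: what is moved stays moved. The work goes in short steps, Python scripts to look and compute and a tool call to move; the robot and the scene stay as the last step left them, time stands still between calls to the robot, and variables do not carry over. Pictures are saved under pics/ and viewed, at most 10 in all, crops included, and the job is handed in when it is done.

Besides the shell and the picture viewer there is one more tool, called after "Emit:" as name(argument=value, ...), one argument or row to a line, values as JSON. send_rows: Moves the arm, as the interface text tells. Its arguments: {"type":"object","properties":{"series":{"type":"array","items":{"type":"object","properties":{"x":{"type":"number"},"y":{"type":"number"},"z":{"type":"number"},"yaw":{"type":"number"},"fingers":{"type":"number"}}}},"force":{"type":"number"}},"required":["series"]}

```bash
mkdir -p pics; cat > h.py <<'E'
import numpy as np, cv2
from bench import env
def cam(n):
    p=env.camera_params(n); f=240/np.tan(np.radians(p["vertical_fov"])/2); return p,f
def grab(n,name=None):
    im,d=env.grab_frame(n)
    if name: cv2.imwrite(f"pics/{name}.png",im)
    np.savez(f"/tmp/{n}.npz",im=im,d=d)
    return im,d
def cloud(n,d):
    p,f=cam(n); v,u=np.mgrid[0:480,0:640]
    P=np.stack([(u-p["cx"])/f*d,-(v-p["cy"])/f*d,-d,np.ones_like(d)],-1)
    return (P@np.array(p["extrinsics"]).T)[...,:3]
def proj(n,X):
    p,f=cam(n); c=(np.linalg.inv(np.array(p["extrinsics"]))@np.append(X,1))
    return p["cx"]+f*c[0]/-c[2], p["cy"]-f*c[1]/-c[2]
E
python3 - <<'E'
from h import *
for n in("top","side"):
    print(env.camera_params(n)); grab(n,n+"0")
print(env.state())
E
```

```text
{'vertical_fov': 47.905483119650725, 'cx': 320.5087765539119, 'cy': 244.87099945354166, 'extrinsics': array([[-5.18656947e-02,  9.77713229e-01, -2.03437438e-01,
         3.15767162e+02],
       [-9.98649816e-01, -5.01833412e-02,  1.34230449e-02,
         1.18661498e+02],
       [ 2.91471823e-03,  2.03858955e-01,  9.78995930e-01,
         1.12489910e+03],
       [ 0.00000000e+00,  0.00000000e+00,  0.00000000e+00,
         1.00000000e+00]])}
{'vertical_fov': 44.627493422566396, 'cx': 326.66731814549286, 'cy': 232.4952390310695, 'extrinsics': array([[ 9.53887196e-01,  1.91225388e-01, -2.31369983e-01,
         2.80503125e+02],
       [-2.99977172e-01,  5.80021821e-01, -7.57356180e-01,
        -7.28016263e+02],
       [-1.06260904e-02,  7.91838076e-01,  6.10638640e-01,
         7.36498358e+02],
       [ 0.00000000e+00,  0.00000000e+00,  0.00000000e+00,
         1.00000000e+00]])}
{'clock': 0.1, 'qpos': array([ 1.06092643e+00,  3.59463990e-01,  1.51134402e+00, -2.06015418e-06,
        1.27250642e+00, -1.15063317e-01]), 'qvel': array([ 0.0020426 ,  0.00094875, -0.00458827, -0.00159278, -0.00062994,
        0.00251503]), 'joint_efforts': array([ 7.25365385e-05, -5.28651273e+01, -2.79350156e+01, -4.79018672e-05,
        4.98328722e-03,  3.41720295e-05]), 'tcp_pos': array([230.46664847, 553.31390126, 241.5116241 ]), 'tcp_rot': array([[-9.23071130e-01,  3.84628374e-01, -8.38619362e-04],
       [ 3.84629239e-01,  9.23069925e-01, -1.50374406e-03],
       [ 1.95721678e-04, -1.71062026e-03, -9.99998518e-01]]), 'ft_force': array([ 0.5288184 ,  0.31389834, -0.43398091]), 'moment': array([0.03079099, 0.01494199, 0.00882836]), 'finger_force': 0.0, 'finger_gap': 85.61128899328416}
```

View pics/top0.png

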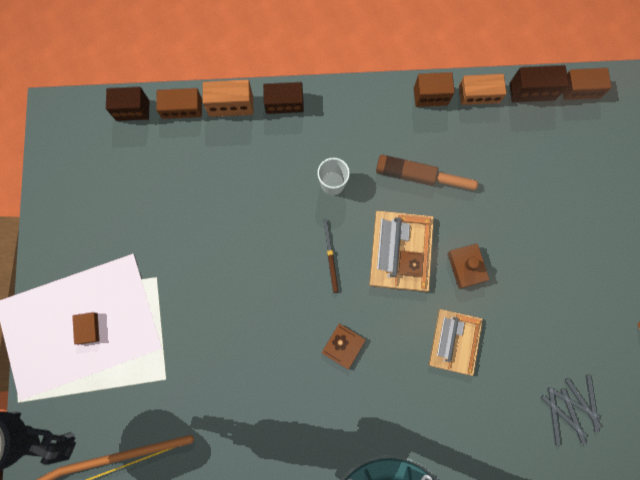

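View pics/side0.png

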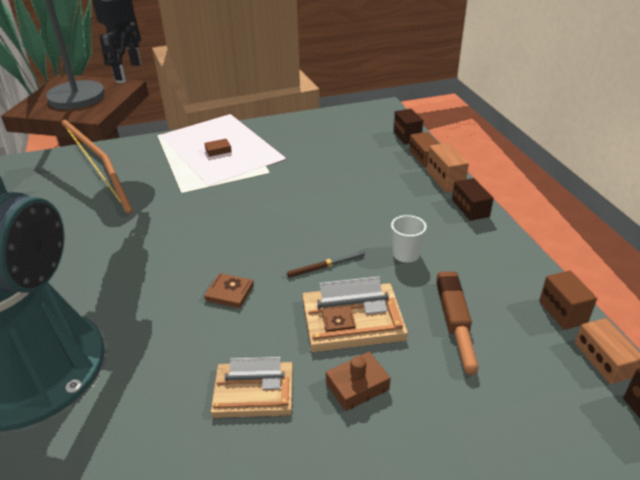

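Top picture: two boards, the larger at (403,251) with its tile at (411,264), and a smaller one at (457,342). A lookalike tile lies loose at (344,346), and a small block sits on paper at (86,328). The side view agrees, with the larger board at (355,315). I choose the larger board and the tile in its channel. Board +x points up in the picture, about world +x, and the clip is on the left, world +y.

```bash
python3 - <<'E'
from h import *
z=np.load("/tmp/top.npz"); im,d=z["im"],z["d"]
C=cloud("top",d)
cv2.imwrite("pics/crop.png",cv2.resize(im[195:310,345:500],None,fx=5,fy=5,interpolation=cv2.INTER_CUBIC))
print(np.median(C[300:330,240:300,2]), env.nose_length)
print(np.round(C[205:296:6,370:438:6,2]).astype(int))
# board outline: pixels 12..60 mm high around
m=np.zeros((480,640),bool); m[200:300,360:442]=1
m&=(C[...,2]>10)
n,l,s,c=cv2.connectedComponentsWithStats(m.astype(np.uint8)); k=1+np.argmax(s[1:,4])
P=C[l==k]; print(s[k])
r=cv2.minAreaRect(P[:,:2].astype(np.float32)); print(r, cv2.boxPoints(r))
for uv in [(376,212),(433,214),(430,291),(371,287),(411,264)]: print(uv,C[uv[1],uv[0]])
E
```

```text
0.5774996994169896 11.0
[[   2   -3    1    1   -3   -1    1   -4    1    0   -1    0]
 [   1   19   21   21   -3   -2   -1   -3    1   -1    2    2]
 [   3   16   22   22   15   40   31   30   29   29   20    1]
 [   0   20   48   38   30   38   31   20   21   24   21    0]
 [  -1   19   46   36   33   36   30   18   23   24   19   -2]
 [  -3   19   48   37   32   27   30   21   20   20   23    3]
 [   1   18   47   35   32   21   22   23   20   27   22    0]
 [   3   19   43   37   30   24   20   21   22   29   21    3]
 [   0   18   45   36   37   30   31   32   31   25   18    1]
 [   3   19   40   34   40   29   35   29   32   27   21    1]
 [   2   20   40   35   39   29   34   32   31   29   21    0]
 [   8   19   21   18   34   33   32   28   32   27    2    3]
 [  19 1125   24   21   21   20   22   22   25   26    2    1]
 [  22   21   24   20   20   25   23   20   24   24    1   -4]
 [  -2    3    2    3    3    1    5   13   19   20    0    1]
 [   2   -1    3    3    0    1    1    0   -1    0    3   -1]]
[ 370  210   64   81 4443]
((447.25634765625, -28.547271728515625), (157.7858123779297, 361.86041259765625), 65.33088684082031) [[ 249.91095   -24.723732]
 [ 578.74554  -175.75604 ]
 [ 644.60175   -32.37081 ]
 [ 315.76715   118.6615  ]]
(376, 212) [609.76958241 -17.21521886  22.04880613]
(433, 214) [ 603.67585827 -141.12259953    4.87740663]
(430, 291) [ 439.28165819 -120.06717889    1.06166463]
(371, 287) [453.47192435   2.90921432   5.42868821]
(411, 264) [493.0042844  -79.37095588  33.87389348]
```

View pics/crop.png

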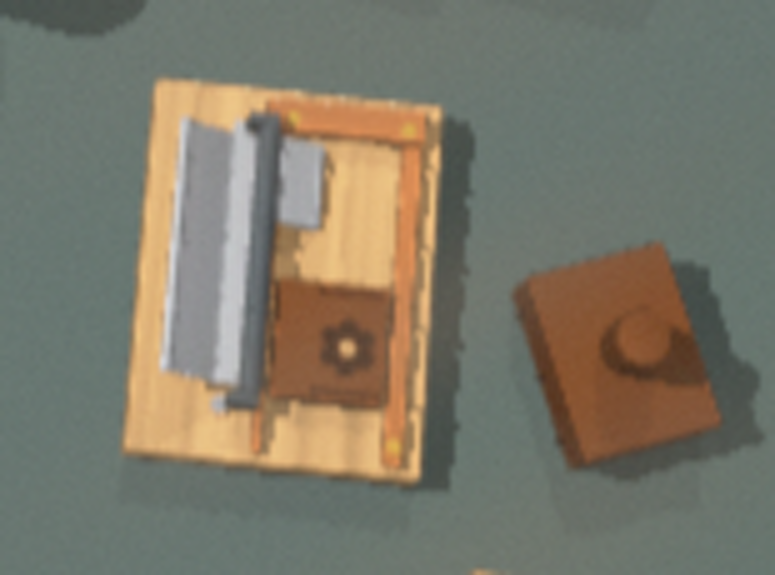

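The crop confirms it: the tile with its flower (crop 347,345) lies in the channel short of the jaw (crop 300,180), and the thumb bar is at the left (crop 205,250). Next I fit the board and tile poses.

```bash
cat > fit.py <<'E'
from h import *
from scipy.optimize import minimize
def ray(n,u,v,z):
    p,f=cam(n); E=np.array(p["extrinsics"]); u=np.asarray(u,float);v=np.asarray(v,float)
    r=np.stack([(u-p["cx"])/f,-(v-p["cy"])/f,-np.ones_like(u)],-1)@E[:3,:3].T
    return (E[:3,3]+r*((z-E[2,3])/r[...,2])[...,None])[...,:2]
E
python3 - <<'E'
from fit import *
c=lambda l:np.array(l,float)/5+np.array([345,195])-0.4
# board top face (z20) corners: crop px  (+x,+y),(+x,-y),(-x,-y),(-x,+y)
B=c([(155,80),(441,106),(418,484),(125,452)])
W=ray("top",B[:,0],B[:,1],20.); print(W.round(1)); 
print("lens",[np.linalg.norm(W[i]-W[(i+1)%4]).round(1) for i in range(4)])
b=np.array([(60,80),(60,-42),(-100,-42),(-100,80)],float)
bc,Wc=b.mean(0),W.mean(0); A=((b-bc).T@(W-Wc)); U,S,V=np.linalg.svd(A); R=V.T@U.T
t=Wc-R@bc; print("yaw",np.arctan2(R[1,0],R[0,0]),"origin",t.round(1)); print("resid",((b@R.T+t)-W).round(1))
T=c([(274,280),(392,290),(387,408),(270,395)]); TW=ray("top",T[:,0],T[:,1],30.)
print("tile in board",((TW-t)@R).round(1), ((TW.mean(0)-t)@R).round(1))
F=c([(347,347)]);print("flower",((ray("top",F[:,0],F[:,1],30.)-t)@R).round(1))
s=env.state(); print(s["tcp_rot"][:,1])
np.savez("/tmp/b.npz",R=R,t=t)
# side view check of projections
im=np.load("/tmp/side.npz")["im"].copy()
E=lambda x,y,z: tuple(int(round(q)) for q in proj("side",np.append(R@[x,y]+t,z)))
for X in [(60,80,20),(60,-42,20),(-100,-42,20),(-100,80,20),(40,0,20),(-70,67.6,48),(36,67.6,48)]: cv2.circle(im,E(*X),1,(0,255,0),-1)
cv2.imwrite("pics/sidechk.png",cv2.resize(im[265:360,290:420],None,fx=6,fy=6))
E
```

```text
[[ 613.4  -16.8]
 [ 595.9 -136.8]
 [ 436.6 -112.3]
 [ 456.     7. ]]
lens [np.float64(121.3), np.float64(161.2), np.float64(120.8), np.float64(159.3)]
yaw -0.15213597707444507 origin [542.3 -86.5]
resid [[ 0.4  0.3]
 [-0.6 -0.3]
 [ 0.6 -0.6]
 [-0.3  0.7]]
tile in board [[-23.5  24.7]
 [-22.8 -24.1]
 [-72.1 -25.1]
 [-71.6  23. ]] [-47.5  -0.4]
flower [[-48.5  -7.1]]
[ 0.38462837  0.92306993 -0.00171062]
```

View pics/sidechk.png

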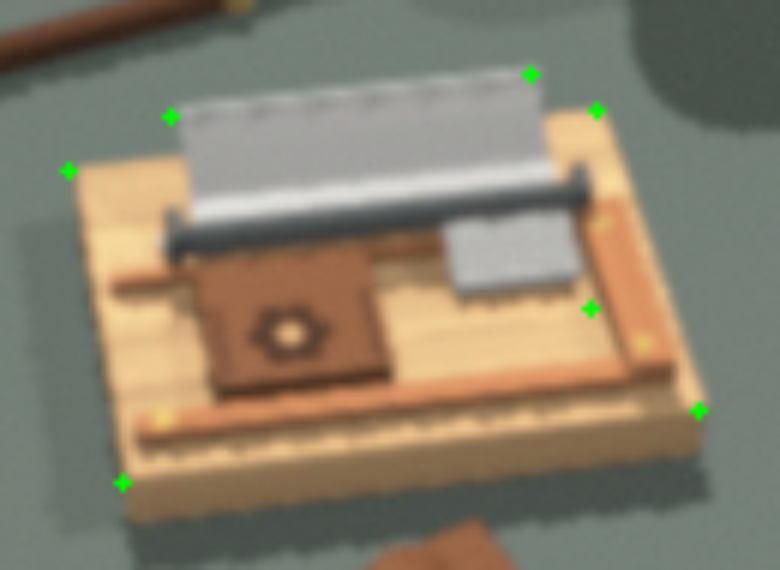

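The side projection agrees to about 2 mm. The tile's trailing edge is near board x = -72, behind the bar's end. I will turn the tool about 24° from board y so the bar finger leads the channel finger by 25 mm.

Emit:
send_rows(
  series=[
    {"x":15,"y":-38,"yaw":-0.1,"fingers":48},
    {"x":30,"y":-75,"yaw":-0.18,"fingers":48},
    {"x":45,"y":-112,"yaw":-0.18,"fingers":48},
    {"x":60,"y":-150,"yaw":-0.18,"fingers":48},
    {"x":75,"y":-187,"yaw":-0.18,"fingers":48},
    {"x":90,"y":-225,"yaw":-0.18,"fingers":48},
    {"x":105,"y":-262,"yaw":-0.18,"fingers":48},
    {"x":120,"y":-300,"yaw":-0.18,"fingers":48},
    {"x":135,"y":-337,"yaw":-0.18,"fingers":48},
    {"x":150,"y":-375,"yaw":-0.18,"fingers":48},
  ],
)

```text
schema error: expected keys x, y, z, yaw, fingers
```

Emit:
send_rows(
  series=[
    {"x":15,"y":-38},
    {"x":30,"y":-75},
    {"x":45,"y":-112},
    {"x":60,"y":-150,"z":-10},
    {"x":75,"y":-187,"z":-40},
    {"x":92,"y":-225,"z":-70},
    {"x":92,"y":-225,"z":-105},
    {"x":92,"y":-225,"z":-135},
    {"x":92,"y":-225,"z":-135},
  ],
)

```text
schema error: expected keys x, y, z, yaw, fingers
```

```bash
cat > look.py <<'E'
from fit import *
import sys
k=sys.argv[1]
b=np.load("/tmp/b.npz");R,t=b["R"],b["t"]
s=env.state(); p=s["tcp_pos"]; u=s["tcp_rot"][:2,1]; g=s["finger_gap"]
print("clock",s["clock"],"tcp",p.round(1),"board",((p[:2]-t)@R).round(1),"gap",round(g,1),"F",s["ft_force"].round(2),"toolz",s["tcp_rot"][:,2].round(3))
for sg in(-1,1): print("finger",((p[:2]+sg*u*(g/2+7)-t)@R).round(1))
a,_=grab("top");c,_=grab("side")
a=cv2.resize(a[195:310,345:500],None,fx=5,fy=5,interpolation=cv2.INTER_CUBIC)
c=cv2.resize(c[240:360,270:430],None,fx=5,fy=5,interpolation=cv2.INTER_CUBIC)
cv2.imwrite(f"pics/{k}t.png",a);cv2.imwrite(f"pics/{k}s.png",c)
E
python3 look.py a
```

```text
clock 0.1 tcp [230.5 553.3 241.5] board [-405.2  585.2] gap 85.6 F [ 0.53  0.31 -0.43] toolz [-0.001 -0.002 -1.   ]
finger [-417.2  536.9]
finger [-393.3  633.6]
```

View pics/as.png

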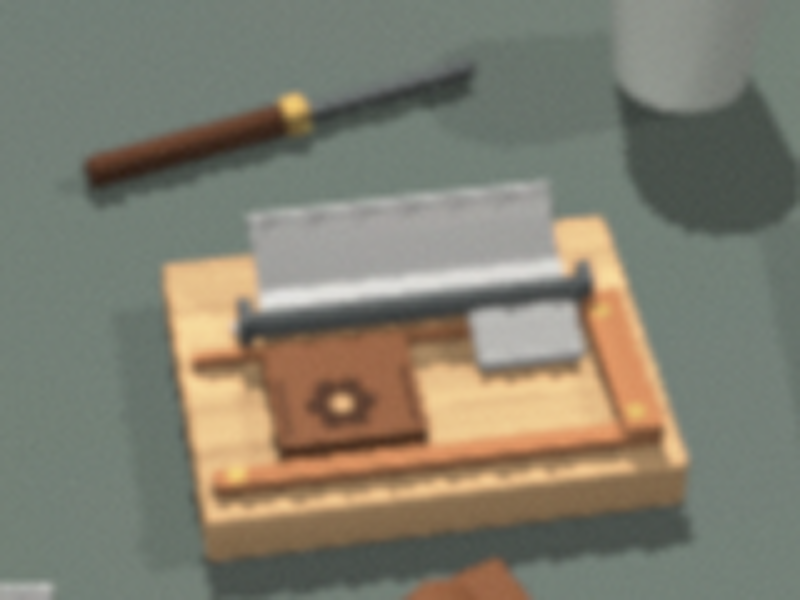

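The move was refused because every row needs all five keys. The picture shows only the untouched board.

Emit:
send_rows(
  series=[
    {"x":15,"y":-38,"z":0,"yaw":-0.1,"fingers":48},
    {"x":30,"y":-75,"z":0,"yaw":-0.18,"fingers":48},
    {"x":45,"y":-112,"z":0,"yaw":-0.18,"fingers":48},
    {"x":60,"y":-150,"z":0,"yaw":-0.18,"fingers":48},
    {"x":75,"y":-187,"z":0,"yaw":-0.18,"fingers":48},
    {"x":90,"y":-225,"z":0,"yaw":-0.18,"fingers":48},
    {"x":105,"y":-262,"z":0,"yaw":-0.18,"fingers":48},
    {"x":120,"y":-300,"z":0,"yaw":-0.18,"fingers":48},
    {"x":135,"y":-337,"z":0,"yaw":-0.18,"fingers":48},
    {"x":150,"y":-375,"z":0,"yaw":-0.18,"fingers":48},
  ],
)

```text
clock: 1.03
tcp_pos: [381.0, 177.1, 242.4]
tcp_rot: [[-0.84, 0.543, 0.0], [0.543, 0.84, 0.0], [-0.0, 0.0, -1.0]]
ft_force: [1.2, 0.7, 0.5]
finger_gap: 47.8
finger_force: 0.0
```

Emit:
send_rows(
  series=[
    {"x":15,"y":-38,"z":0,"yaw":0,"fingers":48},
    {"x":30,"y":-75,"z":0,"yaw":0,"fingers":48},
    {"x":45,"y":-112,"z":0,"yaw":0,"fingers":48},
    {"x":60,"y":-150,"z":-10,"yaw":0,"fingers":48},
    {"x":75,"y":-187,"z":-40,"yaw":0,"fingers":48},
    {"x":92,"y":-225,"z":-70,"yaw":0,"fingers":48},
    {"x":92,"y":-225,"z":-105,"yaw":0,"fingers":48},
    {"x":92,"y":-225,"z":-135,"yaw":0,"fingers":48},
    {"x":92,"y":-225,"z":-135,"yaw":0,"fingers":48},
  ],
)

```text
clock: 1.78
tcp_pos: [468.8, -46.5, 101.9]
tcp_rot: [[-0.838, 0.546, -0.01], [0.546, 0.838, 0.002], [0.01, -0.004, -1.0]]
ft_force: [-1.3, 0.6, 0.1]
finger_gap: 48.3
finger_force: 0.0
```

```bash
python3 look.py b
```

```text
clock 1.7833 tcp [468.8 -46.5 101.9] board [-78.8  28.4] gap 48.3 F [-1.35  0.59  0.06] toolz [-0.01   0.002 -1.   ]
finger [-91.7   0.1]
finger [-66.   56.8]
```

View pics/bs.png

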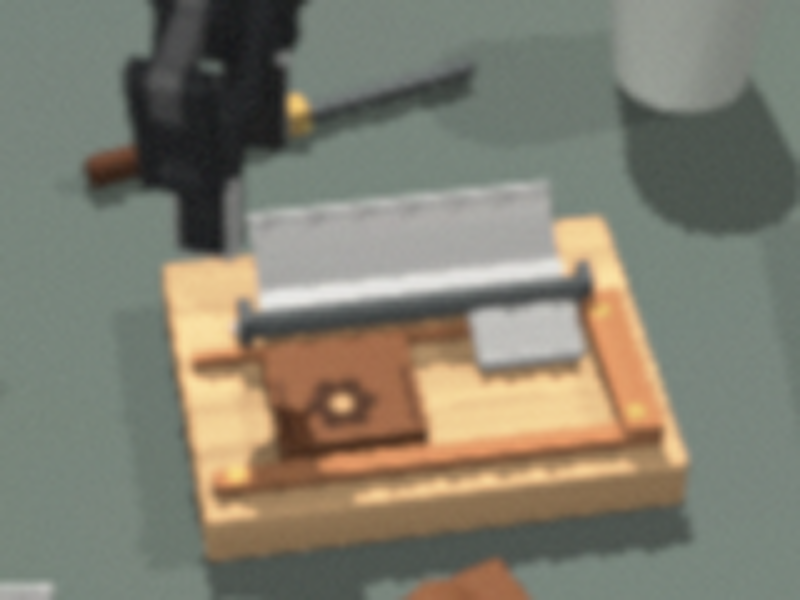

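The side crop shows the channel fingertip at about (205,250), above the board's left end. I project the expected tip position to check it.

```bash
python3 - <<'E'
from h import *
s=env.state();p=s["tcp_pos"];R=s["tcp_rot"];g=s["finger_gap"]
print(p.round(1), g)
for L in (0,5,11):
  for sg in(-1,1):
    for a in (0,14.5):
      for w in(-11,11):
        u,v=proj("side",p+R@np.array([w,sg*(g/2+a),L])); print(L,sg,a,w,round((u-270)*5),round((v-240)*5))
z=np.load("/tmp/top.npz")["d"]; C=cloud("top",z)
E
```

```text
[471.3 -45.8 106.6] 48.06955750593184
0 -1 0 -11 246 223
0 -1 0 11 180 211
0 -1 14.5 -11 233 254
0 -1 14.5 11 166 241
0 1 0 -11 287 127
0 1 0 11 223 116
0 1 14.5 -11 298 100
0 1 14.5 11 235 88
5 -1 0 -11 246 235
5 -1 0 11 180 223
5 -1 14.5 -11 234 265
5 -1 14.5 11 167 253
5 1 0 -11 287 139
5 1 0 11 223 127
5 1 14.5 -11 298 111
5 1 14.5 11 235 100
11 -1 0 -11 247 249
11 -1 0 11 181 236
11 -1 14.5 -11 234 279
11 -1 14.5 11 167 267
11 1 0 -11 287 152
11 1 0 11 223 141
11 1 14.5 -11 298 125
11 1 14.5 11 235 113
```

Emit:
send_rows(
  series=[
    {"x":0,"y":0,"z":-25,"yaw":0,"fingers":48},
    {"x":0,"y":0,"z":-45,"yaw":0,"fingers":48},
    {"x":0,"y":0,"z":-60,"yaw":0,"fingers":48},
    {"x":0,"y":0,"z":-60,"yaw":0,"fingers":48},
    {"x":0,"y":0,"z":-60,"yaw":0,"fingers":48},
  ],
)

```text
clock: 2.3
tcp_pos: [473.8, -46.0, 49.1]
tcp_rot: [[-0.84, 0.543, 0.002], [0.543, 0.84, -0.001], [-0.002, 0.0, -1.0]]
ft_force: [-0.1, -0.9, 0.5]
finger_gap: 48.2
finger_force: 0.4
```

Emit:
send_rows(
  series=[
    {"x":0,"y":0,"z":-3,"yaw":0,"fingers":48},
    {"x":0,"y":0,"z":-5,"yaw":0,"fingers":48},
    {"x":0,"y":0,"z":-8,"yaw":0,"fingers":48},
    {"x":0,"y":0,"z":-8,"yaw":0,"fingers":48},
    {"x":0,"y":0,"z":-8,"yaw":0,"fingers":48},
  ],
)

```text
clock: 2.72
tcp_pos: [473.8, -46.3, 39.8]
tcp_rot: [[-0.839, 0.544, 0.002], [0.544, 0.839, -0.0], [-0.002, 0.001, -1.0]]
ft_force: [1.0, 0.8, 5.0]
finger_gap: 48.1
finger_force: 2.1
```

Emit:
send_rows(
  series=[
    {"x":0,"y":0,"z":-2,"yaw":0,"fingers":48},
    {"x":0,"y":0,"z":-4,"yaw":0,"fingers":48},
    {"x":0,"y":0,"z":-4,"yaw":0,"fingers":48},
    {"x":0,"y":0,"z":-4,"yaw":0,"fingers":48},
  ],
)

```text
clock: 3.05
tcp_pos: [473.9, -46.5, 35.7]
tcp_rot: [[-0.839, 0.544, 0.002], [0.544, 0.839, -0.0], [-0.002, 0.001, -1.0]]
ft_force: [1.1, 0.8, 7.2]
finger_gap: 48.3
finger_force: 3.0
```

```bash
python3 look.py c
```

```text
clock 3.05 tcp [473.9 -46.5  35.7] board [-73.7  29.2] gap 48.3 F [1.07 0.76 7.18] toolz [ 0.002 -0.    -1.   ]
finger [-86.5   0.8]
finger [-61.   57.7]
```

View pics/cs.png

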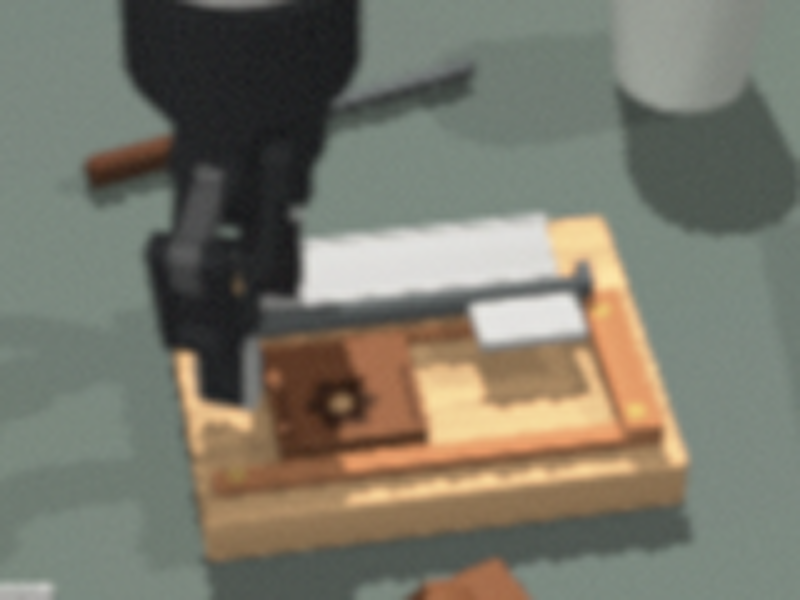

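The bar is nearly level with the jaw lifted, and the channel finger (crop 230,400) is in the channel behind the tile's trailing edge (crop 275,420). I press a little more.

Emit:
send_rows(
  series=[
    {"x":0,"y":0,"z":-1,"yaw":0,"fingers":48},
    {"x":0,"y":0,"z":-2,"yaw":0,"fingers":48},
    {"x":0,"y":0,"z":-2,"yaw":0,"fingers":48},
  ],
)

```text
clock: 3.4
tcp_pos: [473.9, -46.7, 33.7]
tcp_rot: [[-0.839, 0.544, 0.002], [0.544, 0.839, -0.001], [-0.002, 0.0, -1.0]]
ft_force: [0.4, -0.6, 8.4]
finger_gap: 47.8
finger_force: 3.7
```

Emit:
send_rows(
  series=[
    {"x":0,"y":0,"z":-1,"yaw":0,"fingers":48},
    {"x":0,"y":0,"z":-2,"yaw":0,"fingers":48},
    {"x":0,"y":0,"z":-2,"yaw":0,"fingers":48},
  ],
)

```text
clock: 3.65
tcp_pos: [474.0, -46.9, 32.0]
tcp_rot: [[-0.839, 0.543, 0.002], [0.543, 0.839, -0.001], [-0.003, 0.0, -1.0]]
ft_force: [0.1, -2.2, 10.4]
finger_gap: 48.1
finger_force: 5.2
```

The bar is at its stop (10 N, TCP z 32). Now I push along board x, whose direction is (0.988, -0.152).

Emit:
send_rows(
  series=[
    {"x":4,"y":-0.6,"z":0,"yaw":0,"fingers":48},
    {"x":8,"y":-1.2,"z":0,"yaw":0,"fingers":48},
    {"x":12,"y":-1.8,"z":0,"yaw":0,"fingers":48},
    {"x":16,"y":-2.4,"z":0,"yaw":0,"fingers":48},
    {"x":20,"y":-3,"z":0,"yaw":0,"fingers":48},
    {"x":20,"y":-3,"z":0,"yaw":0,"fingers":48},
  ],
)

```text
clock: 4.15
tcp_pos: [481.4, -47.4, 31.3]
tcp_rot: [[-0.84, 0.542, -0.02], [0.542, 0.841, 0.003], [0.019, -0.008, -1.0]]
ft_force: [-21.0, 0.3, 32.4]
finger_gap: 48.1
finger_force: 15.8
```

```bash
python3 look.py d
```

```text
clock 4.15 tcp [481.4 -47.4  31.3] board [-66.1  29.5] gap 48.1 F [-20.98   0.33  32.39] toolz [-0.02   0.003 -1.   ]
finger [-78.8   1.1]
finger [-53.5  57.8]
```

View pics/ds.png

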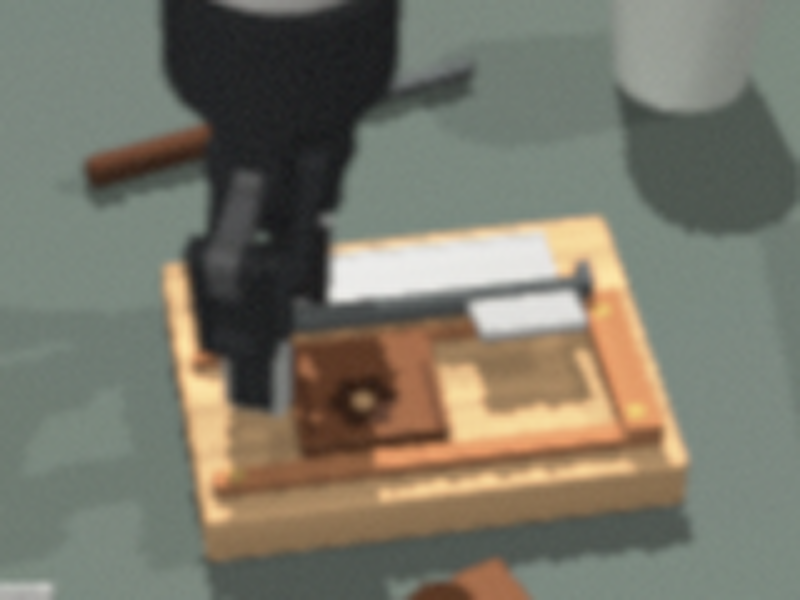

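The tile has moved about 5 mm (its trailing edge is now at crop 300,420). However, the bar is jammed against its stop with 32 N, and friction resists the slide. I ease up 2.5 mm and take back the excess x.

Emit:
send_rows(
  series=[
    {"x":-8,"y":1.2,"z":1,"yaw":0,"fingers":48},
    {"x":-10,"y":1.5,"z":2.5,"yaw":0,"fingers":48},
    {"x":-10,"y":1.5,"z":2.5,"yaw":0,"fingers":48},
    {"x":-10,"y":1.5,"z":2.5,"yaw":0,"fingers":48},
  ],
)

```text
clock: 4.58
tcp_pos: [483.7, -47.8, 34.5]
tcp_rot: [[-0.839, 0.544, 0.002], [0.544, 0.839, -0.0], [-0.002, 0.001, -1.0]]
ft_force: [-0.0, 1.4, 6.2]
finger_gap: 48.5
finger_force: 3.2
```

Emit:
send_rows(
  series=[
    {"x":3,"y":-0.5,"z":0,"yaw":0,"fingers":48},
    {"x":6,"y":-0.9,"z":0,"yaw":0,"fingers":48},
    {"x":9,"y":-1.4,"z":0,"yaw":0,"fingers":48},
    {"x":12,"y":-1.8,"z":0,"yaw":0,"fingers":48},
    {"x":12,"y":-1.8,"z":0,"yaw":0,"fingers":48},
  ],
)

```text
clock: 5.0
tcp_pos: [492.8, -49.2, 33.6]
tcp_rot: [[-0.84, 0.543, -0.004], [0.543, 0.84, 0.001], [0.004, -0.002, -1.0]]
ft_force: [-4.2, -1.1, 7.1]
finger_gap: 48.0
finger_force: 3.9
```

Emit:
send_rows(
  series=[
    {"x":3,"y":-0.5,"z":0.3,"yaw":0,"fingers":48},
    {"x":6,"y":-0.9,"z":0.5,"yaw":0,"fingers":48},
    {"x":9,"y":-1.4,"z":0.5,"yaw":0,"fingers":48},
    {"x":12,"y":-1.8,"z":0.5,"yaw":0,"fingers":48},
    {"x":15,"y":-2.3,"z":0.5,"yaw":0,"fingers":48},
    {"x":18,"y":-2.7,"z":0.5,"yaw":0,"fingers":48},
    {"x":18,"y":-2.7,"z":0.5,"yaw":0,"fingers":48},
  ],
)

```text
clock: 5.58
tcp_pos: [511.1, -52.0, 34.1]
tcp_rot: [[-0.84, 0.543, -0.004], [0.543, 0.84, 0.0], [0.003, -0.002, -1.0]]
ft_force: [-4.9, 0.5, 7.8]
finger_gap: 47.7
finger_force: 3.6
```

```bash
python3 look.py e
```

```text
clock 5.5833 tcp [511.1 -52.   34.1] board [-36.2  29.4] gap 47.7 F [-4.87  0.49  7.82] toolz [-0.004  0.    -1.   ]
finger [-48.8   1.3]
finger [-23.5  57.6]
```

View pics/es.png

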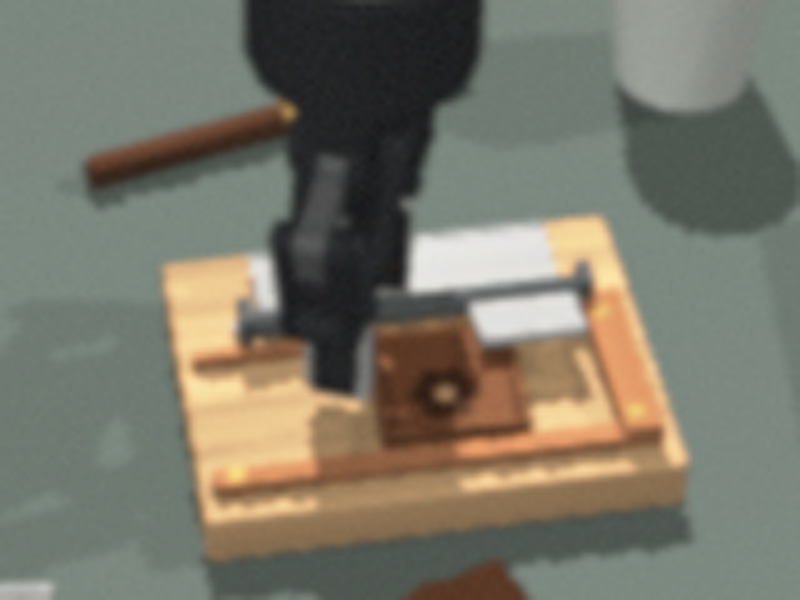

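The tile is sliding straight, its leading edge (crop 525,420) under the lifted jaw, with about 27 mm left. I continue.

Emit:
send_rows(
  series=[
    {"x":3,"y":-0.5,"z":0,"yaw":0,"fingers":48},
    {"x":6,"y":-0.9,"z":0,"yaw":0,"fingers":48},
    {"x":9,"y":-1.4,"z":0,"yaw":0,"fingers":48},
    {"x":12,"y":-1.8,"z":0,"yaw":0,"fingers":48},
    {"x":15,"y":-2.3,"z":0,"yaw":0,"fingers":48},
    {"x":18,"y":-2.7,"z":0,"yaw":0,"fingers":48},
    {"x":20,"y":-3,"z":0,"yaw":0,"fingers":48},
    {"x":20,"y":-3,"z":0,"yaw":0,"fingers":48},
  ],
)

```text
clock: 6.35
tcp_pos: [530.8, -55.0, 34.1]
tcp_rot: [[-0.84, 0.543, -0.004], [0.543, 0.84, 0.0], [0.004, -0.002, -1.0]]
ft_force: [-3.6, -0.0, 7.4]
finger_gap: 48.0
finger_force: 3.7
```

Emit:
send_rows(
  series=[
    {"x":1.5,"y":-0.2,"z":0,"yaw":0,"fingers":48},
    {"x":3,"y":-0.5,"z":0,"yaw":0,"fingers":48},
    {"x":3,"y":-0.5,"z":0,"yaw":0,"fingers":48},
  ],
)

```text
clock: 6.6
tcp_pos: [533.6, -55.4, 34.1]
tcp_rot: [[-0.84, 0.543, -0.004], [0.543, 0.84, 0.001], [0.004, -0.002, -1.0]]
ft_force: [-4.9, 0.3, 7.4]
finger_gap: 47.7
finger_force: 3.7
```

Emit:
send_rows(
  series=[
    {"x":1.5,"y":-0.2,"z":0,"yaw":0,"fingers":48},
    {"x":3,"y":-0.5,"z":0,"yaw":0,"fingers":48},
    {"x":3,"y":-0.5,"z":0,"yaw":0,"fingers":48},
  ],
)

```text
clock: 6.85
tcp_pos: [536.5, -55.9, 34.1]
tcp_rot: [[-0.839, 0.543, -0.004], [0.543, 0.839, 0.001], [0.004, -0.002, -1.0]]
ft_force: [-4.1, 0.6, 7.7]
finger_gap: 47.8
finger_force: 3.7
```

Emit:
send_rows(
  series=[
    {"x":1,"y":-0.2,"z":0,"yaw":0,"fingers":48},
    {"x":2,"y":-0.3,"z":0,"yaw":0,"fingers":48},
    {"x":2,"y":-0.3,"z":0,"yaw":0,"fingers":48},
  ],
)

```text
clock: 7.1
tcp_pos: [538.1, -56.2, 34.0]
tcp_rot: [[-0.84, 0.543, -0.005], [0.543, 0.84, 0.001], [0.005, -0.002, -1.0]]
ft_force: [-5.1, -0.6, 6.7]
finger_gap: 48.2
finger_force: 4.4
```

Emit:
send_rows(
  series=[
    {"x":1,"y":-0.2,"z":0,"yaw":0,"fingers":48},
    {"x":2,"y":-0.3,"z":0,"yaw":0,"fingers":48},
    {"x":2,"y":-0.3,"z":0,"yaw":0,"fingers":48},
  ],
)

```text
clock: 7.35
tcp_pos: [538.4, -56.2, 33.8]
tcp_rot: [[-0.84, 0.543, -0.008], [0.543, 0.84, 0.001], [0.008, -0.004, -1.0]]
ft_force: [-8.2, -0.3, 9.6]
finger_gap: 47.7
finger_force: 5.9
```

Contact with the end stop: 0.3 mm of movement for 2 mm commanded, with force rising, close to the predicted 27 mm. I nudge once more and look.

Emit:
send_rows(
  series=[
    {"x":1,"y":-0.2,"z":0,"yaw":0,"fingers":48},
    {"x":1.5,"y":-0.2,"z":0,"yaw":0,"fingers":48},
    {"x":1.5,"y":-0.2,"z":0,"yaw":0,"fingers":48},
  ],
)

```text
clock: 7.6
tcp_pos: [538.7, -56.3, 33.6]
tcp_rot: [[-0.839, 0.543, -0.01], [0.543, 0.84, 0.001], [0.01, -0.005, -1.0]]
ft_force: [-10.5, -0.9, 12.0]
finger_gap: 48.1
finger_force: 7.0
```

```bash
python3 look.py f; python3 -c "
import cv2,numpy as np
a=cv2.imread('pics/ft.png');b=cv2.imread('pics/fs.png')
cv2.imwrite('pics/f.png',np.hstack([a[50:525,100:500],b[125:600,320:720]]))"
```

```text
clock 7.6 tcp [538.7 -56.3  33.6] board [-8.2 29.3] gap 48.1 F [-10.5   -0.85  11.98] toolz [-0.01   0.001 -1.   ]
finger [-20.9   1. ]
finger [ 4.5 57.6]
```

View pics/f.png

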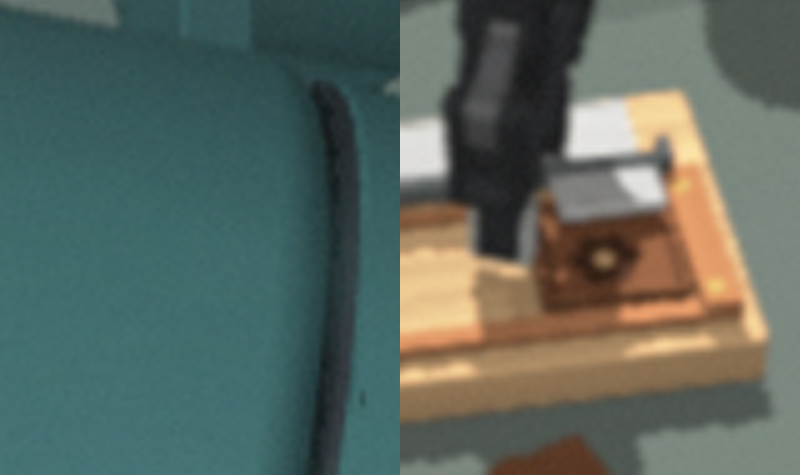

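The side half shows the tile's leading edge (695,290) on the end stop, with the jaw above it. I back off a little with the bar still held, then rise.

Emit:
send_rows(
  series=[
    {"x":-3,"y":0.5,"z":0,"yaw":0,"fingers":48},
    {"x":-6,"y":0.9,"z":0,"yaw":0,"fingers":48},
    {"x":-9,"y":1.4,"z":0,"yaw":0,"fingers":48},
    {"x":-9,"y":1.4,"z":0,"yaw":0,"fingers":48},
    {"x":-9,"y":1.4,"z":3,"yaw":0,"fingers":48},
    {"x":-9,"y":1.4,"z":6,"yaw":0,"fingers":48},
    {"x":-9,"y":1.4,"z":10,"yaw":0,"fingers":48},
    {"x":-9,"y":1.4,"z":15,"yaw":0,"fingers":48},
    {"x":-9,"y":1.4,"z":25,"yaw":0,"fingers":48},
    {"x":-9,"y":1.4,"z":40,"yaw":0,"fingers":48},
  ],
)

```text
clock: 8.53
tcp_pos: [533.9, -55.3, 74.0]
tcp_rot: [[-0.839, 0.544, -0.003], [0.544, 0.839, 0.001], [0.003, -0.001, -1.0]]
ft_force: [-0.3, 0.3, -0.1]
finger_gap: 48.2
finger_force: 0.0
```

Emit:
send_rows(
  series=[
    {"x":0,"y":0,"z":35,"yaw":0,"fingers":48},
    {"x":0,"y":0,"z":70,"yaw":0,"fingers":48},
    {"x":0,"y":0,"z":110,"yaw":0,"fingers":48},
    {"x":-10,"y":40,"z":140,"yaw":0,"fingers":48},
    {"x":-20,"y":80,"z":150,"yaw":0,"fingers":48},
    {"x":-30,"y":120,"z":150,"yaw":0,"fingers":48},
    {"x":-40,"y":160,"z":150,"yaw":0,"fingers":48},
    {"x":-50,"y":200,"z":150,"yaw":0,"fingers":48},
    {"x":-50,"y":200,"z":150,"yaw":0,"fingers":48},
    {"x":-50,"y":200,"z":150,"yaw":0,"fingers":48},
  ],
)

```text
clock: 9.37
tcp_pos: [483.8, 146.8, 224.8]
tcp_rot: [[-0.842, 0.54, -0.0], [0.54, 0.842, 0.0], [0.001, 0.0, -1.0]]
ft_force: [0.4, -0.9, 0.9]
finger_gap: 48.3
finger_force: 0.0
```

```bash
python3 look.py g; python3 - <<'E'
from fit import *
b=np.load("/tmp/b.npz");R,t=b["R"],b["t"]
z=np.load("/tmp/top.npz");C=cloud("top",z["d"]);B=np.dstack([(C[...,:2]-t)@R,C[...,2]]);im=z["im"].astype(int)
# tile: dark brown, in channel, z near 30
hsv=cv2.cvtColor(z["im"],cv2.COLOR_BGR2HSV)
m=(abs(B[...,1])<28)&(B[...,0]>-95)&(B[...,0]<38)&(hsv[...,2]<150)&(hsv[...,1]>90)&(B[...,2]>24)&(B[...,2]<38)
P=B[m];print(m.sum(),P.min(0).round(1),P.max(0).round(1),np.percentile(P,[3,97],axis=0).round(1))
# clip: bar outer-edge height & jaw z
m2=(B[...,0]>-60)&(B[...,0]<25)&(B[...,1]>60)&(B[...,1]<70)&(B[...,2]<60);print("bar z",np.median(B[m2][:,2]))
m3=(B[...,0]>8)&(B[...,0]<28)&(B[...,1]>12)&(B[...,1]<20);print("jaw z",np.median(B[m3][:,2]))
E
```

```text
clock 9.3667 tcp [483.8 146.8 224.8] board [-93.2 221.8] gap 48.3 F [ 0.44 -0.94  0.94] toolz [-0.  0. -1.]
finger [-105.9  193.4]
finger [-80.6 250.3]
411 [-94.  -27.4  24. ] [38.  27.4 37.7] [[-86.7 -25.4  25.2]
 [ 36.4  25.7  35. ]]
bar z 32.234721455573094
jaw z 34.975482181793495
```

The jaw reads about 35 mm and the bar about 32 mm, as expected when closed on the tile. One numeric check of the tile's x extent remains.

```bash
python3 - <<'E'
from fit import *
b=np.load("/tmp/b.npz");R,t=b["R"],b["t"]
for n in("top","side"):
    im=np.load(f"/tmp/{n}.npz")["im"]
    for y in(-18,-2):
        print(n,y,[(x,int(im[int(round(v)),int(round(u))].sum())) for x in range(-22,54,4) for u,v in [proj(n,np.append(R@[x,y]+t,30.))]])
E
```

```text
top -18 [(-22, 534), (-18, 511), (-14, 430), (-10, 239), (-6, 257), (-2, 270), (2, 261), (6, 217), (10, 184), (14, 196), (18, 173), (22, 265), (26, 267), (30, 269), (34, 246), (38, 249), (42, 382), (46, 424), (50, 425)]
top -2 [(-22, 525), (-18, 523), (-14, 422), (-10, 246), (-6, 223), (-2, 264), (2, 265), (6, 177), (10, 151), (14, 163), (18, 166), (22, 218), (26, 274), (30, 270), (34, 260), (38, 263), (42, 416), (46, 421), (50, 422)]
side -18 [(-22, 562), (-18, 547), (-14, 545), (-10, 307), (-6, 295), (-2, 318), (2, 334), (6, 319), (10, 310), (14, 282), (18, 261), (22, 319), (26, 323), (30, 325), (34, 306), (38, 286), (42, 415), (46, 479), (50, 471)]
side -2 [(-22, 569), (-18, 547), (-14, 539), (-10, 363), (-6, 299), (-2, 330), (2, 310), (6, 255), (10, 268), (14, 287), (18, 238), (22, 245), (26, 301), (30, 323), (34, 308), (38, 279), (42, 328), (46, 474), (50, 466)]
```

The tile spans about x -11 to +40 with no gap to the stop, so it is home. I hand the job in.

```bash
python3 -c "
from bench import env
print(env.sign_off())"
```

```text
the job is handed in; nothing more can be done
None
```

The tile is home against the end stop (about board x -11 to +40 mm) with the clip's jaw closed on it. The arm is clear and the job is handed in at about 9.5 s; no verdict came back, and I did not re-measure the bystanders afterwards.

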